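# Fill the kitting pot with valve plungers

## Robot

A 7-joint arm with a two-finger parallel gripper is mounted at the origin on a cart in front of the work surface, level with it; the furniture and walls round the work are solid. World frame = base frame: x ahead of the robot, y to its left, z up, the work surface at z = 0. Lengths are in m, angles in degrees, forces in N, time in s.
With the tool pointing down it reaches from about 0.4 to 0.9 m from the base axis. Payload 5.5 kg.
Tool frame: the origin (TCP) lies on the centre line of the jaws, within the pads' length; the fingertips stand 14 mm ahead of it and the grasp point (between the pads) lies 5 mm behind it; z points along the fingers, y is the line along which they close (so a half turn about z gives the same grasp; the last joint's range is limited). The gripper opens to 92 mm and grips with 3 to 60 N. Pads are 19 mm wide; open, the fingers measure 130 mm over their backs; the gripper's body (75 mm by 190 mm) begins 47 mm behind the grasp point.
Start: joints at [-54.706, 28.699, -24.465, 88.831, 12.651, 65.22, -12.049], TCP at [0.225, 0.61, 0.241] pointing down, gripper open.
Joint ranges: [-164.97, 164.97], [-17.58, 116.51], [-87.97, 89.64], [11.32, 138.91], [-80.73, 260.73], [10.89, 115.49], [-147.41, 147.41]. Speed limits (degrees/s): [147.25, 147.25, 180, 180, 180, 180, 180].

## Interface

Orientations are given as [roll, pitch, yaw] about the fixed x, y, z axes, in that order (R = Rz(yaw) Ry(pitch) Rx(roll)).
In Python, from workcell import * gives the robot as it stands.
- The arm moves only by the shell command python3 -m jog 'ROWS' [FORCE]. ROWS is JSON, a list of rows, each a list of 7 numbers: the turn, a rotation vector about the tool's x, y, z in rad, then the shift along the tool's x, y, z in cm, then the opening, from -1 (shut) to 1 (fully open). A call has 1 to 5 rows; each row shifts and turns the commanded pose from where the row before left it, along the tool's axes as they then stand; what a row does not reach is not made up. A row lasts 1/10 s, in which the tool goes at most 50 mm and 8.59 degrees, less where a joint would pass 70% of its speed; a pose out of reach is approached as far as the arm can. A call with a gripper value outside its range is refused whole. The fingers move at their own pace and stop on an object; FORCE is the grip in N (left out, the last holds). Time passes only in rows, so rows that do not move let the fingers close. It gives the time, the measured TCP pose, the force, the opening and the grip force at its end, in the units of the state.
- get_state(): the state, without advancing time (a new reading comes with each control period).
- snapshot(name): name is "scene" or "top"; returns a dict with "image" (420x560x3 uint8, red, green, blue), "z_map" (420x560 float32, m along the optical axis (not along the pixel's ray), 0 where there is no reading), "K" (3x3 intrinsics, pixels), "xyz" and "attitude" of the camera in the world. Camera axes: x right, y down, z forward; pixel columns grow to the right and rows downward; lengths in m; the calibration is good to about 2 mm. A picture is of the moment at which its call begins.
- hand_in(): hands the job in; it is judged then, once.
The state is a dict: "time": time; "joint_pos": joint angles; "qd": joint speeds; "joint_efforts": joint torques, N m; "position": TCP position; "eef_rot": TCP orientation; "wrist_force": force on the tool from outside, world axes, zero at the start; "wrist_torque": the same for the moment, N m; "width": opening from 0.0 (shut) to 1.0 (fully open); "finger_force": force on a finger pad.
Only numpy, scipy, OpenCV 4.12 (cv2) and the standard library are available. Lean on these libraries where they do the work, as an engineer would, in place of code of your own. Each camera call takes 0.05 s, during which the arm holds its last target. There are 200 camera calls.

## Task

Take the two valve plungers that lean in the yellow angled stand by their stems and lower them, without dropping them, into the two empty places in the blue round pot, so that all seven stand upright on its floor, packed as one in the middle and six round it. Leave the five that are already in the pot inside it, and do not push or knock over the grease tub, the relay or the small bottle.

Things in the scene. Friction and masses are not known exactly. Their poses are not given: they have to be found in the camera images.
- pot: blue round open pot, fixed: inner diameter 120 mm, foot 140 mm, 42 mm tall, inner floor 6 mm above its underside. Origin: centre of the underside, z up. Seven plungers just fit, one in the middle and six round it, 40 mm from the pot's axis every 60 degrees, about 2 mm of play. The middle and the place on the pot's own +x are empty at the start; five plungers stand in the others.
- stand: yellow block on a dark frame, fixed, 105 x 150 mm, about 80 mm tall; its face leans 0.48 rad from level towards its own -x (the robot's side). Origin: centre of the underside, z up. Two blind bores (40.5 mm diameter, 36 mm deep, at y = +40 and -40 mm) run square to the face; the plungers in them lean 27 degrees, stems to the robot; pull them out along the bore.
- plunger_1: valve plunger, 94 mm long: aluminium body 38 mm diameter, 50 mm long, foot tapering to 28 mm over the lowest 8 mm; dark coaxial stem above, 12 mm diameter, 44 mm long, to grip; 0.11 to 0.23 kg; origin at the centre of the foot's underside, z along the axis to the stem. Stands in the pot at 60 degrees counter-clockwise from the pot's x axis, within 1 mm.
- plunger_2: valve plunger, 94 mm long: aluminium body 38 mm diameter, 50 mm long, foot tapering to 28 mm over the lowest 8 mm; dark coaxial stem above, 12 mm diameter, 44 mm long, to grip; 0.11 to 0.23 kg; origin at the centre of the foot's underside, z along the axis to the stem. Stands in the pot at 120 degrees counter-clockwise from the pot's x axis, within 1 mm.
- plunger_3: valve plunger, 94 mm long: aluminium body 38 mm diameter, 50 mm long, foot tapering to 28 mm over the lowest 8 mm; dark coaxial stem above, 12 mm diameter, 44 mm long, to grip; 0.11 to 0.23 kg; origin at the centre of the foot's underside, z along the axis to the stem. Stands in the pot at 180 degrees counter-clockwise from the pot's x axis, within 1 mm.
- plunger_4: valve plunger, 94 mm long: aluminium body 38 mm diameter, 50 mm long, foot tapering to 28 mm over the lowest 8 mm; dark coaxial stem above, 12 mm diameter, 44 mm long, to grip; 0.11 to 0.23 kg; origin at the centre of the foot's underside, z along the axis to the stem. Stands in the pot at 240 degrees counter-clockwise from the pot's x axis, within 1 mm.
- plunger_5: valve plunger, 94 mm long: aluminium body 38 mm diameter, 50 mm long, foot tapering to 28 mm over the lowest 8 mm; dark coaxial stem above, 12 mm diameter, 44 mm long, to grip; 0.11 to 0.23 kg; origin at the centre of the foot's underside, z along the axis to the stem. Stands in the pot at 300 degrees counter-clockwise from the pot's x axis, within 1 mm.
- plunger_6: valve plunger, 94 mm long: aluminium body 38 mm diameter, 50 mm long, foot tapering to 28 mm over the lowest 8 mm; dark coaxial stem above, 12 mm diameter, 44 mm long, to grip; 0.11 to 0.23 kg; origin at the centre of the foot's underside, z along the axis to the stem. Starts in the stand's +y bore, leaning 27 degrees to the robot; goes into the pot.
- plunger_7: valve plunger, 94 mm long: aluminium body 38 mm diameter, 50 mm long, foot tapering to 28 mm over the lowest 8 mm; dark coaxial stem above, 12 mm diameter, 44 mm long, to grip; 0.11 to 0.23 kg; origin at the centre of the foot's underside, z along the axis to the stem. Starts in the stand's -y bore, leaning 27 degrees to the robot; goes into the pot.
- grease_tub: bystander: white grease tub with blue lid, 68 mm diameter, 53 mm tall, origin at the centre of the underside, z up
- relay: bystander: small black plug-in relay, 29 x 29 x 39 mm tall, origin at the centre of the underside, z up
- threadlock: bystander: dark small bottle with a white pointed cap, 38 mm diameter, 118 mm tall, origin at the centre of the underside, z up
Not all that is in view belongs to the job. Leave any green look-alike of the plunger_1 alone.

How it is judged (in metres and radians):
At the end, for the whole second after the job is handed in: All seven plungers stand in the pot, stem up: each within 0.09 rad of upright, its foot's centre within 46 mm of the pot's axis and less than 10 mm above the pot's underside (inner floor is at 6 mm), and at rest (below 0.02 m/s) (angle between each of plunger_1, plunger_2, plunger_3, plunger_4, plunger_5, plunger_6, plunger_7's own z axis and vertical below 0.09 rad and horizontal distance between each of plunger_1, plunger_2, plunger_3, plunger_4, plunger_5, plunger_6, plunger_7 and pot below 0.046 m and z of each of plunger_1, plunger_2, plunger_3, plunger_4, plunger_5, plunger_6, plunger_7 in the frame of pot below 0.01 m and linear speed of each of plunger_1, plunger_2, plunger_3, plunger_4, plunger_5, plunger_6, plunger_7 below 0.02 m/s); the robot touches nothing.
It fails at once if the grease tub, the relay or the small bottle was pushed more than 25 mm or tipped over ((distance of grease_tub from where it was at the start of the episode above 0.025 m or angle between grease_tub's own z axis and vertical above 0.5 rad) or (distance of relay from where it was at the start of the episode above 0.025 m or angle between relay's own z axis and vertical above 0.5 rad) or (distance of threadlock from where it was at the start of the episode above 0.025 m or angle between threadlock's own z axis and vertical above 0.5 rad)).
It fails at once if a plunger was dropped (faster than 0.55 m/s while no finger touched it) ((linear speed of plunger_6 above 0.55 m/s and contact force between the fingers and plunger_6 below 0.05 N) or (linear speed of plunger_7 above 0.55 m/s and contact force between the fingers and plunger_7 below 0.05 N)).
It fails at once if one of the five plungers in the pot was lifted out of it (z of any of plunger_1, plunger_2, plunger_3, plunger_4, plunger_5 in the frame of pot above 0.045 m).
It also fails if it takes over 67 s, if anything falls off the work surface, if the arm or the gripper's body presses on something with over 40 N, if the wrist force passes 120 N, or if a joint passes its speed limit or range.

## Working session

There is one attempt and no reset: what is moved stays moved. The work goes in short steps, Python scripts to look and compute and a shell command to move; the robot and the scene stay as the last step left them, time stands still between calls to the robot, and variables do not carry over. Pictures are saved under pics/ and viewed, at most 10 in all, crops included, and the job is handed in when it is done.

```bash
ls; mkdir -p pics; python3 - <<'E'
from workcell import *
import cv2,numpy as np
print(get_state())
for n in ("scene","top"):
    s=snapshot(n); cv2.imwrite(f"pics/{n}0.png",s["image"][:,:,::-1]); np.savez(f"{n}0.npz",**s)
    print(n,s["K"],s["xyz"],s["attitude"],(s["z_map"]>0).mean())
E
```

```text
pics
{'time': 0.0, 'joint_pos': array([-54.70458582,  28.75719993, -24.45313828,  88.89086716,
        12.65061367,  65.21860228, -12.05050372]), 'qd': array([ 0.04985803,  0.03560785,  0.01320258,  0.06482243,  0.0103992 ,
       -0.01679009, -0.039838  ]), 'joint_efforts': array([ 6.18664508e-04, -5.66601169e+01, -5.81586331e+00, -2.79115123e+01,
       -6.86806790e-02,  3.08667216e-02,  1.74957372e-04]), 'position': array([0.22441412, 0.60931879, 0.23964528]), 'eef_rot': array([-1.79886847e+02, -5.17327697e-03,  1.59786343e+02]), 'wrist_force': array([-0.44372112,  0.22438727, -0.70042437]), 'wrist_torque': array([-0.01730862, -0.02665055, -0.02461773]), 'finger_force': 0.0, 'width': 1.0008324436958398}
scene [[385.81857866   0.         281.79465453]
 [  0.         385.81857866 213.77173582]
 [  0.           0.           1.        ]] [0.05522795 0.7201048  0.57768486] [-122.77227577   -0.39718624 -139.13194877] 0.9942687074829932
top [[438.41058017   0.         271.99316714]
 [  0.         438.41058017 215.52420049]
 [  0.           0.           1.        ]] [0.40738608 0.0487593  0.95821358] [-169.22764761    0.28020727  -90.39790811] 0.9959523809523809
```

View pics/scene0.png

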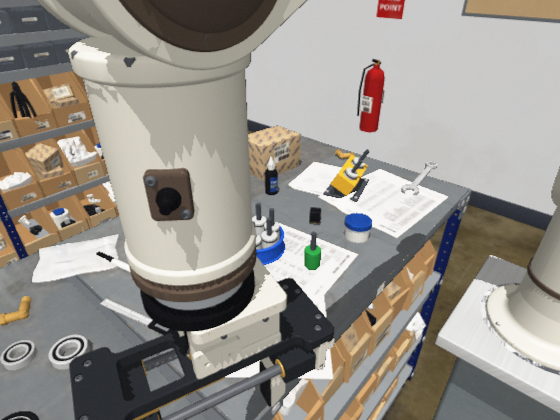

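View pics/top0.png

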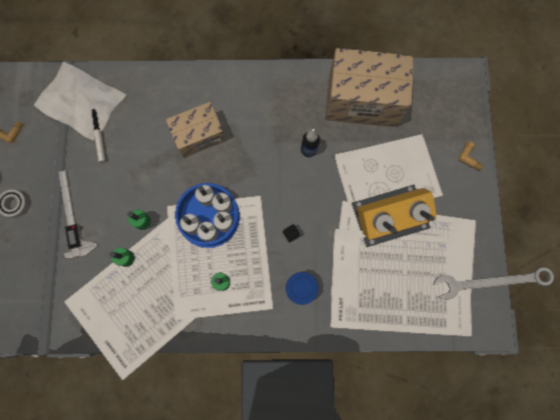

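The top view shows the pot at (207,215), with its gap up-left near (190,203). The stand is at (398,214) with stems near (385,225) and (425,212). The relay is at (291,233), the tub at (302,288), the bottle at (311,143), and there are green look-alikes on the left. Next I'll measure with the depth map.

```bash
cat > h.py <<'E'
import numpy as np,cv2
from scipy.spatial.transform import Rotation as R
def cloud(s):
    v,u=np.mgrid[:420,:560]; z=s["z_map"]; K=s["K"]
    c=np.dstack([(u-K[0,2])/K[0,0]*z,(v-K[1,2])/K[1,1]*z,z])
    return c@R.from_euler("xyz",s["attitude"],degrees=True).as_matrix().T+s["xyz"]
def circ(p):
    A=np.c_[2*p,np.ones(len(p))]; x=np.linalg.lstsq(A,(p**2).sum(1),rcond=None)[0]
    return x[:2],np.sqrt(x[2]+x[0]**2+x[1]**2)
E
python3 - <<'E'
from h import *
s=np.load("top0.npz"); P=cloud(s); hsv=cv2.cvtColor(s["image"],cv2.COLOR_RGB2HSV)
v,u=np.mgrid[:420,:560]
def box(a,b,c,d): return (u>=a)&(u<b)&(v>=c)&(v<d)
print("table z",np.median(P[300:340,150:320,2]))
blue=(hsv[...,0]>100)&(hsv[...,0]<130)&(hsv[...,1]>130)
m=blue&box(165,250,170,260)&(P[...,2]>.036)&(P[...,2]<.05); print("rim z",np.median(P[m][:,2]));
c,r=circ(P[m][:,:2]);print("pot",c,r)
m=box(165,250,170,260)&(P[...,2]>.05)&(P[...,2]<.062)&(hsv[...,1]<60)
st=box(165,250,170,260)&(P[...,2]>.07)
n,l,stt,ce=cv2.connectedComponentsWithStats(st.astype(np.uint8))
for i in range(1,n):
    q=P[l==i]; t=q[q[:,2]>.093]
    print("stem",len(q),ce[i],q[:,2].max(),t[:,:2].mean(0) if len(t) else 0, (np.degrees(np.arctan2(*(t[:,:2].mean(0)-c)[::-1])), np.linalg.norm(t[:,:2].mean(0)-c)) if len(t) else 0)
# stand
y=(hsv[...,0]>12)&(hsv[...,0]<32)&(hsv[...,1]>150)&box(350,445,180,250)
q=P[y&(P[...,2]>.03)]
best=None
rng=np.random.default_rng(0)
for _ in range(300):
    a=q[rng.choice(len(q),3,False)]; nn=np.cross(a[1]-a[0],a[2]-a[0]); 
    if np.linalg.norm(nn)<1e-9: continue
    nn/=np.linalg.norm(nn); k=abs((q-a[0])@nn)<.003
    if best is None or k.sum()>best.sum(): best=k
f=q[best]; c0=f.mean(0); nn=np.linalg.svd(f-c0)[2][2]; nn*=np.sign(nn[2])
print("face",len(f),len(q),c0,nn,"lean",np.arccos(nn[2]),"az",np.degrees(np.arctan2(nn[1],nn[0])))
(cx,cy),(w,h),a=cv2.minAreaRect((f[:,:2]*1000).astype(np.float32)); print("rect mm",cx,cy,w,h,a)
# stem points: off face >12mm+
d=(P-c0)@nn
k=box(340,455,170,260)&(d>.008)&(d<.09)
n,l,stt,ce=cv2.connectedComponentsWithStats(k.astype(np.uint8))
for i in range(1,n):
    if stt[i,4]<15: continue
    q=P[l==i]; dd=d[l==i]
    b=q[(dd<.02)]; t=q[dd>.024]
    print("pl",stt[i],ce[i],"d",dd.min(),dd.max(),"body",b.mean(0),len(b),"stem",t.mean(0),len(t), "tip",q[dd>dd.max()-.004].mean(0))
for nme,bx in (("relay",(280,303,222,245)),("tub",(282,322,268,308)),("bottle",(298,324,125,162)),("box",(325,415,45,125))):
    k=box(*bx)&(P[...,2]>.02); q=P[k]; print(nme,q[:,:2].min(0),q[:,:2].max(0),q[:,2].max())
E
```

```text
table z 0.00015144892689739065
rim z 0.0416317224541779
pot [0.58779048 0.19304391] 0.0636828291739699
stem 1 [184. 174.] 0.958213579800815 [0.40738608 0.0487593 ] (np.float64(-141.34772701531926), np.float64(0.23100605401675384))
stem 1 [171. 177.] 0.958213579800815 [0.40738608 0.0487593 ] (np.float64(-141.34772701531926), np.float64(0.23100605401675384))
stem 1 [186. 181.] 0.958213579800815 [0.40738608 0.0487593 ] (np.float64(-141.34772701531926), np.float64(0.23100605401675384))
stem 1 [195. 181.] 0.958213579800815 [0.40738608 0.0487593 ] (np.float64(-141.34772701531926), np.float64(0.23100605401675384))
stem 48 [201.04166667 189.72916667] 0.1045761517935283 [0.62785696 0.19642636] (np.float64(4.825514867679058), np.float64(0.04020899926787149))
stem 1 [226. 189.] 0.958213579800815 [0.40738608 0.0487593 ] (np.float64(-141.34772701531926), np.float64(0.23100605401675384))
stem 1 [180. 193.] 0.958213579800815 [0.40738608 0.0487593 ] (np.float64(-141.34772701531926), np.float64(0.23100605401675384))
stem 1 [184. 192.] 0.958213579800815 [0.40738608 0.0487593 ] (np.float64(-141.3477270
[... 3980 characters left out ...]
 0.008111894770772867 0.06026505614573688 body [ 0.5814953  -0.24892031  0.07828104] 219 stem [ 0.56634637 -0.25450471  0.10686995] 78 tip [ 0.56017838 -0.25835196  0.11616544]
pl [375 214  21  19 292] [384.36643836 223.54452055] d 0.008068913916227506 0.06172983937784702 body [ 0.5591634  -0.17310733  0.07843496] 212 stem [ 0.54377392 -0.17796045  0.10754887] 75 tip [ 0.53668878 -0.18111217  0.11703466]
relay [ 0.40738608 -0.00496827] [0.56372698 0.0487593 ] 0.958213579800815
tub [ 0.39683266 -0.03924291] [0.46154083 0.0487593 ] 0.958213579800815
bottle [ 0.40738608 -0.04981597] [0.75519445 0.0487593 ] 0.958213579800815
box [ 0.40738608 -0.24508219] [0.92808615 0.0487593 ] 0.958213579800815
```

```bash
cat >> h.py <<'E'
def delta(pos,rpy):
    "remaining turn (rotvec rad) and shift (cm) in present tool axes"
    from workcell import get_state
    s=get_state(); A=R.from_euler("xyz",s["eef_rot"],degrees=True); B=R.from_euler("xyz",rpy,degrees=True)
    print("t",round(s["time"],2),"pos",s["position"].round(4),"rpy",s["eef_rot"].round(1),"w",round(s["width"],3),"ff",round(s["finger_force"],1),"F",s["wrist_force"].round(1))
    print("turn",(A.inv()*B).as_rotvec().round(3),"shift in CURRENT axes",(A.inv().apply(np.array(pos)-s["position"])*100).round(2),"in FINAL axes",(B.inv().apply(np.array(pos)-s["position"])*100).round(2))
E
python3 - <<'E'
from h import *
from scipy.optimize import least_squares
s=np.load("top0.npz"); P=cloud(s); ok=s["z_map"]>0
yaw=np.radians(16.4); L=.48
ey=np.array([-np.sin(yaw),np.cos(yaw),0]); n=np.array([-np.sin(L)*np.cos(yaw),-np.sin(L)*np.sin(yaw),np.cos(L)]); ex=np.cross(ey,n)
c0=np.array([0.57803173,-0.20666443,0.06744408]); d=(P-c0)@n
for nm,(a,b,c,e) in (("6",(375,397,213,234)),("7",(410,436,202,222))):
    m=np.zeros(ok.shape,bool); m[c:e,a:b]=1; m&=ok
    def uv(k): q=P[k]-c0; return np.c_[q@ex,q@ey]
    st=uv(m&(d>.022)&(d<.053)); bd=uv(m&(d>.011)&(d<.017))
    r=least_squares(lambda x:np.hypot(*(st-x).T)-.006,st.mean(0)+[.004,0],loss="soft_l1",f_scale=.001).x
    print(nm,"stem",r.round(4),len(st),"body range",bd.min(0).round(4),bd.max(0).round(4),"tip d>56",uv(m&(d>.056)).mean(0).round(4),"world at face",(c0+r[0]*ex+r[1]*ey).round(4))
E
python3 -c "
from h import *
B=R.from_euler('xyz',[180,0,196.4],degrees=True)*R.from_rotvec([0,-.48,0]);print(B.as_euler('xyz',degrees=True),B.as_matrix())
delta([.5,-.18,.25],B.as_euler('xyz',degrees=True))"
```

```text
6 stem [0.0027 0.0409] 47 body range [-0.025  0.017] [0.0132 0.0543] tip d>56 [-0.0055  0.0355] world at face [ 0.5688 -0.1667  0.0687]
7 stem [ 0.0011 -0.0375] 49 body range [-0.0239 -0.0622] [ 0.0133 -0.0262] tip d>56 [-0.0055 -0.0447] world at face [ 0.5896 -0.2424  0.068 ]
[ 180.           27.50197417 -163.6       ] [[-8.50906625e-01 -2.82341457e-01  4.42991216e-01]
 [-2.50435439e-01  9.59313975e-01  1.30379405e-01]
 [-4.61779176e-01  1.11022302e-16 -8.86994923e-01]]
t 0.1 pos [0.2245 0.6094 0.2398] rpy [-179.9   -0.   159.8] w 1.0 ff 0.0 F [0.6 0.1 0.5]
turn [-0.155 -0.464 -0.626] shift in CURRENT axes [-53.13 -64.56  -0.91] in FINAL axes [ -4.15 -83.51   1.01]
```

```bash
python3 -m jog '[[-0.026,-0.077,-0.104,0,0,0,0.1],[-0.026,-0.077,-0.104,0,0,0,0.1],[-0.026,-0.077,-0.104,0,0,0,0.1],[-0.026,-0.077,-0.104,0,0,0,0.1],[-0.026,-0.077,-0.104,0,0,0,0.1]]' 30 && python3 -m jog '[[-0.026,-0.077,-0.104,0,0,0,0.1],[0,0,0,0,-4,0,0.1],[0,0,0,0,-4,0,0.1],[0,0,0,0,-4,0,0.1],[0,0,0,0,0,0,0.1]]'
python3 -c "
from h import *
delta([.5026,-.1918,.1864],[180,27.5,-163.6])"
```

```text
time: 0.6
position: [0.224, 0.6102, 0.2405]
eef_rot: [178.5, 23.1, -170.0]
wrist_force: [-0.3, -0.2, -0.1]
width: 0.614
finger_force: 0.0
time: 1.1
position: [0.2605, 0.4881, 0.2389]
eef_rot: [-179.8, 27.5, -163.9]
wrist_force: [0.1, -0.2, -0.6]
width: 0.547
finger_force: 0.0
t 1.1 pos [0.2605 0.4881 0.2389] rpy [-179.8   27.5 -163.9] w 0.547 ff 0.0 F [ 0.1 -0.2 -0.6]
turn [-0.006 -0.001 -0.005] shift in CURRENT axes [ -1.52 -72.01   6.95] in FINAL axes [ -1.15 -72.06   6.52]
```

```bash
python3 -m jog '[[0,0,-0.005,0,-4.5,0,0.1],[0,0,0,0,-4.5,0,0.1],[0,0,0,0,-4.5,0,0.1],[0,0,0,0,-4.5,0,0.1],[0,0,0,0,-4.5,0,0.1]]' >/dev/null && python3 -m jog '[[0,0,0,0,-4.5,0,0.1],[0,0,0,0,-4.5,0,0.1],[0,0,0,0,-4.5,0,0.1],[0,0,0,0,-4.5,0,0.1],[0,0,0,0,-4.5,0,0.1]]' >/dev/null && python3 -m jog '[[0,0,0,0,-4.5,0,0.1],[0,0,0,0,-4.5,0,0.1],[0,0,0,0,-4.5,0,0.1],[0,0,0,0,-4.5,0,0.1],[0,0,0,-1,-4.5,1,0.1]]' && python3 -m jog '[[0,0,0,0,0,0,0.1],[0,0,0,0,0,0,0.1]]'
python3 -c "
from h import *
delta([.5026,-.1918,.1864],[180,27.5,-163.6])"
```

```text
time: 2.6
position: [0.428, 0.0012, 0.2452]
eef_rot: [179.3, 24.5, -164.0]
wrist_force: [1.2, 0.7, 0.2]
width: 0.548
finger_force: 0.0
time: 2.8
position: [0.428, 0.0035, 0.2442]
eef_rot: [179.0, 24.4, -164.1]
wrist_force: [0.2, 1.8, -0.3]
width: 0.55
finger_force: 0.0
t 2.8 pos [0.428  0.0035 0.2442] rpy [ 179.    24.4 -164.1] w 0.55 ff 0.0 F [ 0.2  1.8 -0.3]
turn [ 0.013 -0.054 -0.008] shift in CURRENT axes [  0.73 -20.93   5.66] in FINAL axes [  1.21 -20.84   5.88]
```

```bash
python3 -m jog '[[0.013,-0.054,-0.008,0,-3.5,0,0.1],[0,0,0,0,-3.5,0,0.1],[0,0,0,0,-3.5,0,0.1],[0,0,0,0,-3.5,0,0.1],[0,0,0,0,-3.5,0,0.1]]' >/dev/null && python3 -m jog '[[0,0,0,1.2,-3.4,0,0.1],[0,0,0,0,0,2,0.1],[0,0,0,0,0,0,0.1],[0,0,0,0,0,0,0.1]]'
python3 -c "
from h import *
import workcell as w
delta([.5026,-.1918,.1864],[180,27.5,-163.6])
for n in ('scene','top'):
    s=w.snapshot(n);cv2.imwrite('pics/%s1.png'%n,s['image'][:,:,::-1]); np.savez(n+'1.npz',**s)
a=cv2.imread('pics/scene1.png')[110:260,200:420];b=cv2.imread('pics/top1.png')[150:300,320:470]
cv2.imwrite('pics/c1.png',np.hstack([cv2.resize(a,(440,300)),cv2.resize(b,(300,300))]))"
```

```text
time: 3.7
position: [0.4649, -0.1041, 0.2448]
eef_rot: [-179.6, 28.7, -162.9]
wrist_force: [0.5, 0.3, -0.2]
width: 0.548
finger_force: 0.0
t 3.7 pos [ 0.4649 -0.1041  0.2448] rpy [-179.6   28.7 -162.9] w 0.548 ff 0.0 F [ 0.5  0.3 -0.2]
turn [-0.001  0.021  0.01 ] shift in CURRENT axes [ 1.9  -9.46  5.68] in FINAL axes [ 1.69 -9.48  5.71]
```

View pics/c1.png

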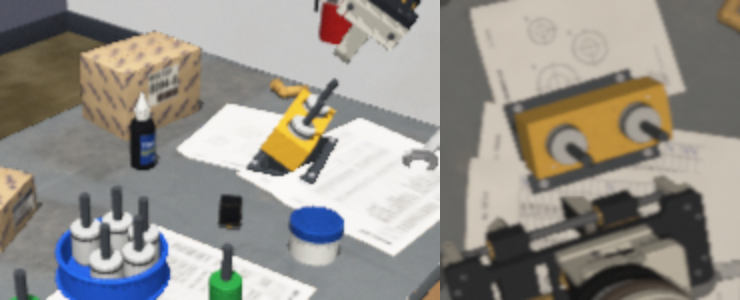

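The crop shows the gripper beside the stand with its jaw line parallel to the stand's two bores (stand crop around (590,130)), and everything else undisturbed. I'll continue the approach.

```bash
python3 -m jog '[[0,0.021,0.01,0,-2,0,0.1],[0,0,0,0,-2,0,0.1],[0,0,0,0,-2,0,0.1],[0,0,0,0,-2,0,0.1],[0,0,0,0.7,-1.5,1,0.1]]' >/dev/null && python3 -m jog '[[0,0,0,1,0,1,0.1],[0,0,0,0,0,1.5,0.1],[0,0,0,0,0,1.5,0.1],[0,0,0,0,0,0,0.1],[0,0,0,0,0,0,0.1]]' 
python3 -c "
from h import *
import workcell as w
delta([.5026,-.1918,.1864],[180,27.5,-163.6]);print(w.get_state()['joint_pos'].round(0))"
```

```text
time: 4.8
position: [0.4726, -0.1691, 0.221]
eef_rot: [-178.6, 28.0, -163.8]
wrist_force: [-0.4, -0.2, 0.6]
width: 0.552
finger_force: 0.0
t 4.8 pos [ 0.4726 -0.1691  0.221 ] rpy [-178.6   28.  -163.8] w 0.552 ff 0.0 F [-0.4 -0.2  0.6]
turn [-0.027  0.009 -0.004] shift in CURRENT axes [-0.36 -2.91  4.19] in FINAL axes [-0.38 -3.03  4.1 ]
[-67. -18.  90. 131.   0.  26. 132.]
```

```bash
python3 -m jog '[[-0.027,0.009,-0.004,0,-1,0,0.1],[0,0,0,0,-1,0,0.1],[0,0,0,-0.4,-1,0,0.1],[0,0,0,0,0,1,0.1],[0,0,0,0,0,1,0.1]]' >/dev/null && python3 -m jog '[[0,0,0,0,0,1,0.1],[0,0,0,0,0,1,0.1],[0,0,0,0,0,0,0.1]]'
python3 -c "
from h import *
import workcell as w
delta([.5026,-.1918,.1864],[180,27.5,-163.6]);print(w.get_state()['joint_pos'].round(1))"
```

```text
time: 5.6
position: [0.4714, -0.1697, 0.2208]
eef_rot: [-178.5, 27.7, -163.5]
wrist_force: [-0.0, 1.2, 0.4]
width: 0.55
finger_force: 0.0
t 5.6 pos [ 0.4714 -0.1697  0.2208] rpy [-178.5   27.7 -163.5] w 0.55 ff 0.0 F [-0.   1.2  0.4]
turn [-0.025  0.003  0.002] shift in CURRENT axes [-0.5  -2.89  4.23] in FINAL axes [-0.52 -3.    4.15]
[-66.9 -17.5  89.6 131.2   0.8  26.8 131.5]
```

```bash
cat > st.py <<'E'
from h import *
import workcell as w
s=w.get_state();print(s['joint_pos'].round(1))
E
python3 -m jog '[[0,0.12,0,0,0,-1,0.1],[0,0.12,0,0,0,-1,0.1],[0,0.12,0,0,0,0,0.1],[0,0.12,0,0,0,0,0.1],[0,0,0,0,0,0,0.1]]' && python3 st.py && python3 -m jog '[[0,0,0,-3,0,0,0.1],[0,0,0,-3,0,0,0.1],[0,0,0,-3,0,0,0.1],[0,0,0,-3,0,0,0.1],[0,0,0,-3,0,0,0.1]]' && python3 st.py
```

```text
time: 6.1
position: [0.4311, -0.1572, 0.266]
eef_rot: [-177.3, 1.8, -164.0]
wrist_force: [0.6, -0.7, 0.1]
width: 0.547
finger_force: 0.0
[-83.  -17.5  89.5 118.1  22.1  61.1 102.1]
time: 6.6
position: [0.4977, -0.1003, 0.3137]
eef_rot: [-175.5, 5.5, -164.1]
wrist_force: [0.2, 0.5, 1.0]
width: 0.554
finger_force: 0.0
[-93.3 -17.5  89.6 111.6  23.2  63.7  93.5]
```

```bash
python3 -m jog '[[0,0,0,0,4,0,0.1],[0,0,0,0,4,0,0.1],[0,0,0,0,4,0,0.1],[0,0,0,0,4,0,0.1],[0,0,0,0,4,0,0.1]]' >/dev/null && python3 st.py && python3 -m jog '[[0,0,0,0,4,1,0.1],[0,0,0,0,4,1,0.1],[0,0,0,0,4,1,0.1],[0,0,0,0,4,1,0.1],[0,0,0,0,4,1,0.1]]' && python3 st.py && python3 -m jog '[[0,0,0,0,4,0,0.1],[0,0,0,0,4,0,0.1],[0,0,0,0,4,0,0.1],[0,0,0,0,4,0,0.1],[0,0,0,0,4,0,0.1]]' && python3 st.py
```

```text
[-91.5  -7.2  69.3 118.2  13.6  60.   77.2]
time: 7.6
position: [0.3968, 0.282, 0.2315]
eef_rot: [-175.5, 5.5, -164.2]
wrist_force: [0.3, 0.6, 2.0]
width: 0.551
finger_force: 0.0
[-97.3  15.4  62.7 117.2  -9.5  52.4  75.3]
time: 8.1
position: [0.344, 0.4743, 0.2161]
eef_rot: [-175.5, 5.5, -164.1]
wrist_force: [0.4, -0.1, 0.4]
width: 0.549
finger_force: 0.0
[-100.8   29.8   53.7  103.   -19.9   57.9   64.8]
```

```bash
cat > arm.py <<'E'
from h import *
import itertools
from scipy.optimize import least_squares
Q=np.array([[-54.7046,28.7572,-24.4531,88.8909,12.6506,65.2186,-12.0505],[-67,-18,90,131,0,26,132],[-66.9,-17.5,89.6,131.2,.8,26.8,131.5],[-83,-17.5,89.5,118.1,22.1,61.1,102.1],[-93.3,-17.5,89.6,111.6,23.2,63.7,93.5],[-97.3,15.4,62.7,117.2,-9.5,52.4,75.3],[-100.8,29.8,53.7,103,-19.9,57.9,64.8]])
X=np.array([[.22441,.60932,.23965],[.4726,-.1691,.221],[.4714,-.1697,.2208],[.4311,-.1572,.266],[.4977,-.1003,.3137],[.3968,.282,.2315],[.344,.4743,.2161]])
E_=np.array([[-179.887,-.005,159.786],[-178.6,28,-163.8],[-178.5,27.7,-163.5],[-177.3,1.8,-164],[-175.5,5.5,-164.1],[-175.5,5.5,-164.2],[-175.5,5.5,-164.1]])
k=[0,2,3,4,5,6];Q,X,E_=Q[k],X[k],E_[k]
RX=R.from_euler("xyz",E_,degrees=True)
ax="zyzyzyz"
def rots(q,s,o1):
    q=np.radians(np.atleast_2d(q))*s; q=q.copy(); q[:,0]+=o1
    return [R.from_euler(a,q[:,i]) for i,a in enumerate(ax)]
def fk(q,s,p):
    "p: o1, tool rotvec(3), t0..t7 (24)"
    t=p[4:].reshape(8,3); rs=rots(q,s,p[0]); A=None; x=np.tile(t[0],(len(rs[0]),1))
    for i,r in enumerate(rs):
        A=r if A is None else A*r; x=x+A.apply(t[i+1])
    return x,A*R.from_rotvec(p[1:4])
if __name__=="__main__":
    res=[]
    for s in itertools.product([1,-1],repeat=7):
        s=np.array(s)
        if s[1]<0: continue
        f=lambda p:(RX.inv()*fk(Q,s,np.r_[p,np.zeros(24)])[1]).as_rotvec().ravel()
        for o in (0,3.14):
            r=min((least_squares(f,np.r_[o,g]) for g in ([0,0,0],[3.1,0,0])),key=lambda r:r.cost); res.append((r.cost,tuple(s),r.x))
    res.sort(key=lambda r:r[0])
    for r in res[:3]: print(r[0],r[1],r[2].round(3))
    c,s,p0=res[0]; s=np.array(s)
    t0=np.zeros((8,3)); t0[0,2]=.3;t0[2,2]=.3;t0[4,2]=.3;t0[7,2]=.2
    w=np.ones((8,3))*.02; w[[0,2,4,7],2]=.002; w[1]=w[3]=w[5]=.2;w[3,0]=w[5,0]=w[6,0]=.01
    g=lambda t:np.r_[((fk(Q,s,np.r_[p0,t])[0]-X)).ravel(),(w.ravel()*(t-t0.ravel()))*.3]
    r=least_squares(g,t0.ravel()); print((g(r.x)[:len(Q)*3]*1000).round(1)); print(r.x.reshape(8,3).round(3))
    np.savez("arm.npz",s=s,p=np.r_[p0,r.x])
E
python3 arm.py
```

```text
6.737413820201236e-06 (np.int64(-1), np.int64(1), np.int64(-1), np.int64(1), np.int64(-1), np.int64(1), np.int64(-1)) [ 6.284e+00 -0.000e+00  1.000e-03 -4.712e+00]
6.737413820201641e-06 (np.int64(-1), np.int64(1), np.int64(-1), np.int64(1), np.int64(-1), np.int64(1), np.int64(-1)) [ 1.000e-03  0.000e+00 -0.000e+00  1.571e+00]
0.49082303434279323 (np.int64(-1), np.int64(1), np.int64(1), np.int64(1), np.int64(1), np.int64(1), np.int64(1)) [-2.151  0.077 -0.077 -1.176]
[ 0.   0.  -0.   0.  -0.  -0.   0.  -0.  -0.1 -0.  -0.   0.1 -0.1  0.1
  0.   0.1 -0.1  0. ]
[[ 0.011  0.011  0.338]
 [-0.003 -0.     0.   ]
 [ 0.004 -0.015  0.506]
 [-0.008 -0.     0.   ]
 [-0.006 -0.014  0.465]
 [ 0.005  0.     0.   ]
 [-0.007  0.002  0.001]
 [ 0.01   0.008  0.343]]
```

```bash
cat > ik.py <<'E'
from arm import *
s=np.array([-1,1,-1,1,-1,1,-1.]); LO=np.array([-164.97,-17.58,-87.97,11.32,-80.73,10.89,-147.41]);HI=np.array([164.97,116.51,89.64,138.91,260.73,115.49,147.41])
def P(l):
    t=np.zeros((8,3)); t[[0,2,4,7],2]=l; return np.r_[0,0,0,np.pi/2,t.ravel()]
l=least_squares(lambda l:(fk(Q,s,P(l))[0]-X).ravel(),[.34,.5,.46,.34]); L=P(l.x)
F=lambda q:tuple(a[0] for a in fk(q,s,L))
def ik(pos,Rt,q0,lam=0.0,ref=None):
    def f(q):
        x,A=F(q); e=np.r_[(x-pos)*10,(A.inv()*Rt).as_rotvec()*3]
        return np.r_[e,lam*np.radians(q-ref)] if ref is not None else e
    r=least_squares(f,np.clip(q0,LO+.5,HI-.5),bounds=(LO,HI),x_scale=50); return r.x,np.abs(f(r.x)[:6]).max()
E
python3 - <<'E'
from ik import *
print(l.x.round(4),abs(l.fun).max()*1000)
up=R.from_euler('xyz',[180,27.5,-163.6],degrees=True); dn=R.from_euler('xyz',[180,0,-176],degrees=True)
tg={"g6":([.5469,-.1788,.0977],up),"pre6":([.5026,-.1918,.1864],up),"g7":([.5694,-.2555,.0977],up),"pre7":([.525,-.2685,.1864],up),"pot":([.588,.193,.09],dn),"potup":([.588,.193,.25],dn),"out":([.605,.229,.25],dn)}
rng=np.random.default_rng(1)
for n,(x,A) in tg.items():
  for fl in (0,180):
    B=A*R.from_euler('z',fl,degrees=True); sol=[]
    for _ in range(25):
        q,e=ik(np.array(x),B,rng.uniform(LO,HI))
        if e<1e-3: sol.append(q)
    sol=np.array(sol)
    if len(sol)==0: print(n,fl,"none");continue
    mg=np.minimum(sol-LO,HI-sol).min(1); o=np.argsort(-mg)
    print(n,fl,len(sol),"best margin",mg[o[0]].round(0),sol[o[0]].round(0),"| j1 range",sol[:,0].min().round(),sol[:,0].max().round())
E
```

```text
[0.3716 0.5107 0.4781 0.3775] 21.249748952004627
g6 0 13 best margin 13.0 [ 86.  47. -71. 126.  66.  26.  79.] | j1 range 65.0 88.0
g6 180 18 best margin 13.0 [  86.   47.  -70.  126.   65.   26. -100.] | j1 range -29.0 86.0
pre6 0 12 best margin 12.0 [ 95.  23. -69. 127.   4.  25. 134.] | j1 range 89.0 103.0
pre6 180 9 best margin 12.0 [ 36.  10.  -0. 127. -43.  32.  -3.] | j1 range 16.0 102.0
g7 0 12 best margin 16.0 [ 90.  54. -72. 118.  62.  32.  92.] | j1 range 70.0 94.0
g7 180 21 best margin 20.0 [ 29.  28.  10. 118. -60.  31.  15.] | j1 range -19.0 93.0
pre7 0 6 best margin 16.0 [ 95.  32. -67. 119.  15.  30. 131.] | j1 range 87.0 102.0
pre7 180 16 best margin 20.0 [ 47.  16.  -6. 119. -39.  36.  -2.] | j1 range -18.0 102.0
pot 0 13 best margin 37.0 [ 15.  41. -46. 101.  36.  53.  47.] | j1 range -18.0 31.0
pot 180 12 best margin 37.0 [-47.  39.  40. 101. -31.  51. -79.] | j1 range -47.0 -3.0
potup 0 13 best margin 44.0 [-49.  27.  42.  95. -20.  66.  92.] | j1 range -66.0 26.0
potup 180 13 best margin 41.0 [-37.  24.  25.  95. -11.  64. -95.] | j1 range -58.0 19.0
out 0 15 best margin 46.0 [  9.  30. -42.  91.  21.  67.  57.] | j1 range -58.0 27.0
out 180 16 best margin 47.0 [-47.  29.  37.  91. -18.  66. -92.] | j1 range -60.0 17.0
```

```bash
cat > sim.py <<'E'
from ik import *
d=np.load("arm.npz"); L2=d["p"]
F=lambda q:tuple(a[0] for a in fk(q,s,L2))
def jac(q):
    x0,A0=F(q); J=np.zeros((6,7))
    for i in range(7):
        e=np.zeros(7); e[i]=.05; x,A=F(q+e); J[:3,i]=(x-x0)/.05; J[3:,i]=(A*A0.inv()).as_rotvec()/.05
    return J
def go(q,pos,Rt,n=60):
    "straight-line pinv motion with clamped joints"
    q=q.copy()
    for k in range(n):
        x,A=F(q); e=np.r_[pos-x,(Rt*A.inv()).as_rotvec()]/(n-k)
        act=np.ones(7,bool)
        for _ in range(4):
            J=jac(q)*act; dq=J.T@np.linalg.solve(J@J.T+1e-7*np.eye(6),e)*1; 
            bad=((q+dq>HI)|(q+dq<LO))&act
            if not bad.any(): break
            act&=~bad
        q=np.clip(q+dq,LO,HI)
    x,A=F(q); return q,np.linalg.norm(pos-x)*1000
E
python3 - <<'E'
from sim import *
E=lambda *a:R.from_euler('xyz',a,degrees=True)
q0=Q[0]
q,e=go(q0,X[0],E(180,27.5,-163.6)); q,e=go(q,np.array([.428,.0035,.244]),E(179,24.4,-164)); print("replay",q.round(0),e)
cur=Q[-1]
def seq(name,st,q=cur):
    print(name)
    for p,r in st:
        q,e=go(q,np.array(p),r); print("  ",p,q.round(0),round(e,1))
x=[.344,.474,.25]
S=[[.46,.46,.28],[.62,.2,.28],[.65,-.2,.28]]
up=E(180,-27.5,0)
T=E(180,-27.5,0)
G=R.from_euler('xyz',[180,27.5,-163.6],degrees=True)*E(0,0,180)
fin=[([.525,-.22,.25],G),([.5026,-.1918,.1864],G),([.5469,-.1788,.0977],G)]
for nm,way in (("cw",(-164,-224,-284,-344)),("ccw",(-164,-104,-44,16))):
    seq(nm,[(x,E(180,0,y)) for y in way]+[(p,E(180,0,16.4)) for p in S]+fin)
    seq(nm+" turn en route",[(S[0],E(180,0,way[1])),(S[1],E(180,0,way[2])),(S[2],E(180,0,way[3]))]+fin)
E
```

```text
replay [-28. -13.  28. 137.  -3.  31. 108.] 0.19431919785358992
cw
   [0.344, 0.474, 0.25] [-95.  27.  52. 100. -23.  65.  70.] 0.0
   [0.344, 0.474, 0.25] [-103.   34.   67.  101.  -33.   69.   20.] 0.0
   [0.344, 0.474, 0.25] [-108.   43.   81.  102.  -44.   75.  -30.] 0.0
   [0.344, 0.474, 0.25] [-111.   50.   89.  104.  -51.   81.  -85.] 0.0
   [0.46, 0.46, 0.28] [-95.  50.  85.  92. -50.  85. -80.] 0.0
   [0.62, 0.2, 0.28] [-65.  47.  80.  91. -46.  82. -55.] 0.0
   [0.65, -0.2, 0.28] [-24.  46.  72.  85. -44.  81. -24.] 0.1
   [0.525, -0.22, 0.25] [-24.  23.  73. 119. -60.  56.   9.] 0.0
   [0.5026, -0.1918, 0.1864] [-22.  25.  68. 127. -69.  50.  18.] 0.0
   [0.5469, -0.1788, 0.0977] [ -4.  30.  40. 126. -81.  39.  26.] 0.2
cw turn en route
   [0.46, 0.46, 0.28] [-87.  38.  64.  89. -35.  75.  27.] 0.0
   [0.62, 0.2, 0.28] [-63.  44.  75.  89. -43.  80.   2.] 0.0
   [0.65, -0.2, 0.28] [-25.  51.  80.  85. -50.  86. -20.] 0.1
   [0.525, -0.22, 0.25] [-27.  31.  82. 119. -67.  64.  13.] 0.0
   [0.5026, -0.1918, 0.1864] [-27.  33.  77. 127. -74.  59.  21.] 0.0
   [0.5469, -0.1788
[... 442 characters left out ...]
3.5
   [0.65, -0.2, 0.28] [  9.  69. -87. 139.  81.  85. 147.] 634.3
   [0.525, -0.22, 0.25] [ 13.  51. -87. 139.  92.  79. 147.] 520.1
   [0.5026, -0.1918, 0.1864] [ 12.  55. -87. 139.  93.  81. 147.] 483.2
   [0.5469, -0.1788, 0.0977] [ 54.  38. -35. 134. 168.  11. 147.] 109.0
ccw turn en route
   [0.46, 0.46, 0.28] [-75.  27.  37.  89. -17.  69. 132.] 0.0
   [0.62, 0.2, 0.28] [ 20.  56. -87.  99.  59.  84. 146.] 135.5
   [0.65, -0.2, 0.28] [  9.  69. -87. 138.  81.  85. 146.] 634.9
   [0.525, -0.22, 0.25] [ 12.  52. -87. 138.  92.  79. 146.] 525.1
   [0.5026, -0.1918, 0.1864] [ 13.  55. -87. 139.  93.  80. 147.] 479.9
   [0.5469, -0.1788, 0.0977] [ 54.  38. -35. 134. 168.  11. 147.] 110.2
```

```bash
python3 - <<'E'
from sim import *
E=lambda *a:R.from_euler('xyz',a,degrees=True)
x=[.344,.474,.25]; S=[[.46,.46,.28],[.62,.2,.28],[.65,-.2,.28]]
G=E(180,27.5,-163.6)*E(0,0,180)
fin=[([.525,-.22,.25],G),([.5026,-.1918,.1864],G),([.5469,-.1788,.0977],G)]
for t in (-84,-64,-54):
    q=Q[-1]; print("top yaw",t)
    for p,r in [(x,E(180,0,-164)),(x,E(180,0,-104)),(x,E(180,0,t)),(x,E(180,0,-120)),(x,E(180,0,-224)),(S[0],E(180,0,-284)),(S[1],E(180,0,-344)),(S[2],E(180,0,-344))]+fin:
        q,e=go(q,np.array(p),r); print("  ",p,q.round(0),round(e,1))
E
```

```text
top yaw -84
   [0.344, 0.474, 0.25] [-95.  27.  52. 100. -23.  65.  70.] 0.0
   [0.344, 0.474, 0.25] [-88.  22.  38. 101. -15.  62. 122.] 0.0
   [0.344, 0.474, 0.25] [-85.  21.  34. 101. -13.  62. 140.] 0.0
   [0.344, 0.474, 0.25] [-90.  23.  42. 100. -17.  63. 107.] 0.0
   [0.344, 0.474, 0.25] [-103.   34.   67.  101.  -33.   69.   20.] 0.0
   [0.46, 0.46, 0.28] [-92.  45.  77.  91. -44.  80. -25.] 0.0
   [0.62, 0.2, 0.28] [-66.  51.  85.  91. -51.  85. -52.] 0.0
   [0.65, -0.2, 0.28] [-25.  49.  77.  85. -48.  84. -22.] 0.1
   [0.525, -0.22, 0.25] [-26.  28.  78. 119. -64.  60.  11.] 0.0
   [0.5026, -0.1918, 0.1864] [-25.  29.  73. 127. -72.  55.  20.] 0.0
   [0.5469, -0.1788, 0.0977] [ -4.  30.  40. 126. -81.  39.  26.] 0.2
top yaw -64
   [0.344, 0.474, 0.25] [-95.  27.  52. 100. -23.  65.  70.] 0.0
   [0.344, 0.474, 0.25] [-88.  22.  38. 101. -15.  62. 122.] 0.0
   [0.344, 0.474, 0.25] [-56.  18.  -3. 101.   1.  61. 147.] 0.2
   [0.344, 0.474, 0.25] [-63.  19.   7.  99.  -3.  61.  94.] 0.0
   [0.344, 0.474, 0.25] [-77.  21.  27. 100. -10.  62.  -1.] 0.0
   [0.46, 0.46, 0.28] [-75
[... 396 characters left out ...]
 0.25] [-95.  27.  52. 100. -23.  65.  70.] 0.0
   [0.344, 0.474, 0.25] [-88.  22.  38. 101. -15.  62. 122.] 0.0
   [0.344, 0.474, 0.25] [-33.  21. -32. 100.  12.  63. 147.] 0.2
   [0.344, 0.474, 0.25] [-43.  21. -20.  99.   8.  62.  85.] 0.0
   [0.344, 0.474, 0.25] [-56.  19.  -0.  99.   0.  62. -10.] 0.0
   [0.46, 0.46, 0.28] [-56.  24.  13.  89.  -6.  67. -56.] 0.0
   [0.62, 0.2, 0.28] [-41.  25.  30.  91. -13.  68. -82.] 0.0
   [0.65, -0.2, 0.28] [ -6.  31.  34.  84. -18.  71. -43.] 0.0
   [0.525, -0.22, 0.25] [  9.  11.  30. 119. -42.  43.  -7.] 0.0
   [0.5026, -0.1918, 0.1864] [ 11.  13.  26. 126. -52.  35.   4.] 0.0
   [0.5469, -0.1788, 0.0977] [ 15.  26.  17. 125. -72.  28.  20.] 0.0
```

```bash
python3 -c "
from h import *
delta([.344,.474,.25],[180,0,-164])"
python3 -m jog '[[0,0,-0.14,0,0,-2,0.1],[0,0,-0.14,0,0,-2,0.1],[0,0,-0.14,0,0,0,0.1],[0,0,-0.14,0,0,0,0.1],[0,0,-0.14,0,0,0,0.1]]' >/dev/null && python3 -m jog '[[0,0,-0.14,0,0,0,0.1],[0,0,-0.14,0,0,0,0.1],[0,0,-0.14,0,0,0,0.1],[0,0,-0.14,0,0,0,0.1],[0,0,-0.14,0,0,0,0.1]]' && python3 st.py && python3 -m jog '[[0,0,-0.14,0,0,0,0.1],[0,0,-0.14,0,0,0,0.1],[0,0,-0.14,0,0,0,0.1],[0,0,-0.14,0,0,0,0.1]]' && python3 st.py
```

```text
t 8.1 pos [0.344  0.4743 0.2161] rpy [-175.5    5.5 -164.1] w 0.549 ff 0.0 F [ 0.4 -0.1  0.4]
turn [-0.079  0.095 -0.006] shift in CURRENT axes [-0.31 -0.3  -3.36] in FINAL axes [ 0.01 -0.03 -3.39]
time: 9.1
position: [0.34, 0.4749, 0.2559]
eef_rot: [-173.9, -3.5, -84.0]
wrist_force: [-0.5, 0.2, -0.1]
width: 0.55
finger_force: 0.0
[-89.9  21.5  36.6 100.6  -6.6  60.7 133.9]
time: 9.5
position: [0.338, 0.4729, 0.2485]
eef_rot: [-176.8, -6.1, -59.6]
wrist_force: [0.5, -0.4, -0.4]
width: 0.55
finger_force: 0.0
[-65.9  19.4   5.8  99.8   5.7  61.4 147.4]
```

```bash
python3 -m jog '[[0,0,-0.1,0,0,0,0.1],[0,0,-0.1,0,0,0,0.1],[0,0,-0.1,0,0,0,0.1]]' >/dev/null&& python3 st.py; python3 -c "
from h import *
delta([.46,.46,.28],[180,0,-120])"
```

```text
[-36.1  22.9 -32.1  98.7  20.7  64.8 147.3]
t 9.8 pos [0.337  0.4709 0.2439] rpy [-178.8   -6.9  -47. ] w 0.549 ff 0.0 F [-0.5  0.8 -1.7]
turn [-0.094 -0.09   1.273] shift in CURRENT axes [ 9.55 -8.31 -2.32] in FINAL axes [ -5.21 -11.2   -3.61]
```

```bash
python3 -m jog '[[-0.09,-0.09,0,0,0,-1,0.1],[0,0,0.145,0,0,-1,0.1],[0,0,0.145,0,0,-1,0.1],[0,0,0.145,0,0,0,0.1],[0,0,0.145,0,0,0,0.1]]' >/dev/null && python3 -m jog '[[0,0,0.145,0,0,0,0.1],[0,0,0.145,0,0,0,0.1],[0,0,0.145,0,0,0,0.1],[0,0,0.145,0,0,0,0.1],[0,0,0.145,0,0,0,0.1]]' >/dev/null && python3 -m jog '[[0,0,0.145,0,0,0,0.1],[0,0,0.145,0,0,0,0.1],[0,0,0.145,0,0,0,0.1],[0,0,0.145,0,0,0,0.1],[0,0,0.145,0,0,0,0.1]]' >/dev/null && python3 -m jog '[[0,0,0.145,0,0,0,0.1],[0,0,0.145,0,0,0,0.1],[0,0,0.145,0,0,0,0.1],[0,0,0.145,0,0,0,0.1],[0,0,0.145,0,0,0,0.1]]' >/dev/null && python3 st.py;  python3 -c "
from h import *
delta([.46,.46,.28],[180,0,-280])"
```

```text
[-47.9  21.1 -14.5  95.1   8.5  68.3  -0.4]
t 11.8 pos [0.3348 0.4732 0.266 ] rpy [-176.2    2.5  154.7] w 0.546 ff 0.0 F [0.3 0.5 0. ]
turn [-0.028  0.081  1.301] shift in CURRENT axes [-11.93   4.09  -1.15] in FINAL axes [ 0.88 12.55 -1.4 ]
```

```bash
python3 -m jog '[[-0.028,0.081,0,0,0,0,0.1],[0,0,0.142,0,0,0,0.1],[0,0,0.142,0,0,0,0.1],[0,0,0.142,0,0,0,0.1],[0,0,0.142,0,0,0,0.1]]' >/dev/null && python3 -m jog '[[0,0,0.142,0,0,0,0.1],[0,0,0.142,0,0,0,0.1],[0,0,0.142,0,0,0,0.1],[0,0,0.142,0,0,0,0.1],[0,0,0.142,0,0,0,0.1]]' >/dev/null && python3 -m jog '[[0,0,0.142,0,0,0,0.1],[0,0,0.142,0,0,0,0.1],[0,0,0.142,0,0,0,0.1],[0,0,0.142,0,0,0,0.1],[0,0,0.142,0,0,0,0.1]]' >/dev/null && python3 -m jog '[[0,0,0.142,0,0,0,0.1],[0,0,0.142,0,0,0,0.1],[0,0,0.142,0,0,0,0.1]]' >/dev/null && python3 st.py;  python3 -c "
from h import *
delta([.6,.25,.28],[180,0,16.4])"
```

```text
[ -62.9   19.9    8.4   96.4   -4.9   66.5 -126.7]
t 13.6 pos [0.3351 0.4731 0.2661] rpy [179.7   3.   16.1] w 0.548 ff 0.0 F [ 0.3 -0.1  0.4]
turn [ 0.005  0.053 -0.004] shift in CURRENT axes [19.14 28.81 -2.25] in FINAL axes [19.11 28.88 -1.39]
```

```bash
python3 -m jog '[[0,0.05,0,2.7,3.6,0,0.1],[0,0,0,2.7,3.6,-0.5,0.1],[0,0,0,2.7,3.6,-0.5,0.1],[0,0,0,2.7,3.6,-0.5,0.1],[0,0,0,2.7,3.6,0,0.1]]' >/dev/null && python3 -m jog '[[0,0,0,2.7,3.6,0,0.1],[0,0,0,2.7,3.6,0,0.1],[0,0,0,0,4,0,0.1],[0,0,0,-0.8,4,0,0.1],[0,0,0,-0.8,4,0,0.1]]' >/dev/null && python3 -m jog '[[0,0,0,-0.8,4,0,0.1],[0,0,0,-0.8,4,0,0.1],[0,0,0,-0.8,4,0,0.1],[0,0,0,-0.8,4,0,0.1],[0,0,0,-0.8,4,0,0.1]]' && python3 st.py;  python3 -c "
from h import *
delta([.55,-.2,.27],[180,-27.5,16.4])"
```

```text
time: 15.1
position: [0.6245, -0.0399, 0.2831]
eef_rot: [179.6, 0.1, 16.5]
wrist_force: [0.4, 0.4, 0.6]
width: 0.55
finger_force: 0.0
[-15.2  23.1  21.7  91.2  -8.6  67.4 -65.3]
t 15.1 pos [ 0.6245 -0.0399  0.2831] rpy [1.796e+02 1.000e-01 1.650e+01] w 0.55 ff 0.0 F [0.4 0.4 0.6]
turn [0.006 0.482 0.003] shift in CURRENT axes [-11.69  13.23   1.43] in FINAL axes [-10.96  13.26  -4.22]
```

```bash
python3 -m jog '[[0,0.12,0,-2,3,0,0.1],[0,0.12,0,-2,3,0,0.1],[0,0.12,0,-2,3,0,0.1],[0,0.12,0,-2,3,0,0.1],[0,0,0,-1,0,0,0.1]]' && python3 -m jog '[[0,0,0,0,0,0,0.1]]' >/dev/null; python3 st.py;  python3 -c "
from h import *
delta([.5026,-.1918,.1864],[180,-27.5,16.4])"
```

```text
time: 15.6
position: [0.573, -0.1772, 0.2662]
eef_rot: [179.7, -25.9, 16.1]
wrist_force: [-0.4, -0.7, 0.3]
width: 0.552
finger_force: 0.0
[  4.9  10.2  20.5 114.5 -32.   40.1 -27.2]
t 15.7 pos [ 0.5747 -0.1715  0.2663] rpy [179.9 -25.7  16.4] w 0.548 ff 0.0 F [ 0.4  0.9 -0.6]
turn [ 0.002  0.031 -0.   ] shift in CURRENT axes [-10.22  -0.09   3.95] in FINAL axes [-10.33  -0.09   3.63]
```

```bash
python3 -m jog '[[0,0.031,0,-3,0,0,0.1],[0,0,0,-3,0,0,0.1],[0,0,0,-3,0,0,0.1],[0,0,0,-1.3,-0.1,1,0.1],[0,0,0,0,0,0,0.1]]' >/dev/null; python3 -m jog '[[0,0,0,0,0,0,0.1]]' >/dev/null; python3 st.py;  python3 -c "
from h import *
delta([.5469,-.1788,.0977],[180,-27.5,16.4])"
```

```text
[ 12.4   8.4  20.4 125.9 -43.5  35.1  -7.1]
t 16.3 pos [ 0.4952 -0.1915  0.2124] rpy [179.8 -27.6  16.9] w 0.549 ff 0.0 F [0.3 0.6 0.3]
turn [-0.001 -0.002  0.008] shift in CURRENT axes [-0.61  0.25 12.63] in FINAL axes [-0.58  0.24 12.63]
```

```bash
python3 -m jog '[[0,0,0.008,-0.6,0.25,2,0.1],[0,0,0,0,0,2.5,0.1],[0,0,0,0,0,2.5,0.1],[0,0,0,0,0,0,0.1],[0,0,0,0,0,0,0.1]]' >/dev/null; python3 -c "
from h import *
import workcell as w
delta([.5469,-.1788,.0977],[180,-27.5,16.4])
for n in ('scene','top'):
    s=w.snapshot(n);cv2.imwrite('pics/%s2.png'%n,s['image'][:,:,::-1]); np.savez(n+'2.npz',**s)
a=cv2.imread('pics/scene2.png')[110:230,290:410];b=cv2.imread('pics/top2.png')[160:280,340:460]
cv2.imwrite('pics/c2.png',np.hstack([cv2.resize(x,(400,400),interpolation=2) for x in (a,b)]))"
```

```text
t 16.8 pos [ 0.5215 -0.1866  0.1478] rpy [-179.9  -27.6   16.4] w 0.546 ff 0.0 F [1.  0.  0.4]
turn [-0.002 -0.002  0.   ] shift in CURRENT axes [ 0.03 -0.03  5.67] in FINAL axes [ 0.04 -0.03  5.67]
```

View pics/c2.png

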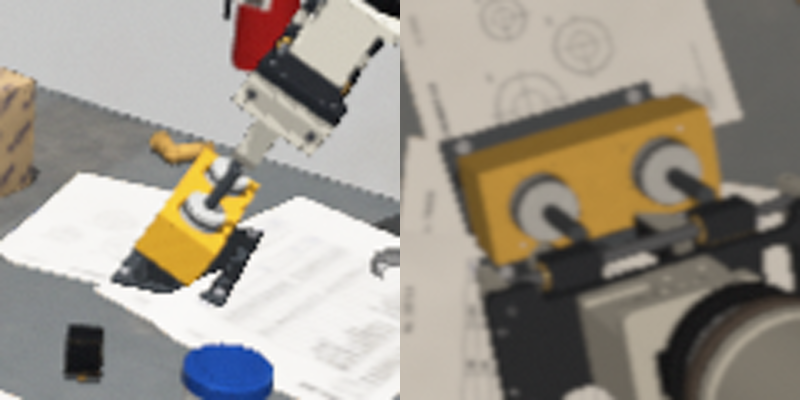

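The top crop shows the +y stem tip at about (575,235), midway between the fingers at (495,275) and (665,235). The approach is aligned, so I'll go down and grip.

```bash
python3 -m jog '[[0,0,0,0,0,1.5,0.1],[0,0,0,0,0,1.5,0.1],[0,0,0,0,0,1.5,0.1],[0,0,0,0,0,1.2,0.1],[0,0,0,0,0,0,0.1]]' && python3 -m jog '[[0,0,0,0,0,0,-1],[0,0,0,0,0,0,-1],[0,0,0,0,0,0,-1],[0,0,0,0,0,0,-1],[0,0,0,0,0,0,-1]]' 30;python3 -m jog '[[0,0,0,0,0,0,-1],[0,0,0,0,0,0,-1],[0,0,0,0,0,0,-1]]';  python3 -c "
from h import *
delta([.5469,-.1788,.0977],[180,-27.5,16.4])"
```

```text
time: 17.4
position: [0.5464, -0.1794, 0.0972]
eef_rot: [-179.9, -27.7, 16.3]
wrist_force: [-0.3, 0.4, -0.3]
width: 0.549
finger_force: 0.0
time: 17.9
position: [0.546, -0.1796, 0.0972]
eef_rot: [-179.9, -27.7, 16.3]
wrist_force: [0.3, -0.1, -0.7]
width: 0.161
finger_force: 0.0
time: 18.2
position: [0.546, -0.1797, 0.0971]
eef_rot: [-179.9, -27.7, 16.3]
wrist_force: [-0.9, -0.2, 3.3]
width: 0.125
finger_force: 30.0
t 18.2 pos [ 0.546  -0.1797  0.0971] rpy [-179.9  -27.7   16.3] w 0.125 ff 30.0 F [-0.9 -0.2  3.3]
turn [-0.001 -0.003 -0.002] shift in CURRENT axes [ 0.13 -0.06 -0.  ] in FINAL axes [ 0.13 -0.06 -0.  ]
```

```bash
python3 -m jog '[[0,0,0,0,0,-1,-1],[0,0,0,0,0,-1.5,-1],[0,0,0,0,0,-1.5,-1],[0,0,0,0,0,-1.5,-1],[0,0,0,0,0,-1.5,-1]]' 40 && python3 -m jog '[[0,0,0,0,0,-2,-1],[0,0,0,0,0,-2,-1],[0,0,0,0,0,-2,-1],[0,0,0,0,0,-2,-1],[0,0,0,0,0,0,-1]]';python3 st.py;  python3 -c "
from h import *
delta([.588,.193,.19],[180,0,4])"
```

```text
time: 18.7
position: [0.5138, -0.1885, 0.1586]
eef_rot: [-179.8, -27.5, 16.3]
wrist_force: [-0.1, 0.2, -1.1]
width: 0.122
finger_force: 40.0
time: 19.2
position: [0.4792, -0.2004, 0.2314]
eef_rot: [180.0, -27.8, 16.3]
wrist_force: [0.2, -0.5, -1.1]
width: 0.12
finger_force: 40.0
[ 12.2   5.5  22.6 126.  -40.4  37.5  -9.2]
t 19.2 pos [ 0.4792 -0.2004  0.2314] rpy [180.  -27.8  16.3] w 0.12 ff 40.0 F [ 0.2 -0.5 -1.1]
turn [-0.051 -0.483  0.21 ] shift in CURRENT axes [ 17.08 -34.72  13.65] in FINAL axes [ 13.6  -38.49   4.14]
```

```bash
python3 -m jog '[[-0.01,-0.1,0.042,2.5,0,0,-1],[-0.01,-0.1,0.042,2.5,0,0,-1],[-0.01,-0.1,0.042,2.5,0,0,-1],[-0.01,-0.1,0.042,2.5,0,0,-1],[-0.01,-0.083,0.042,2.5,0,0,-1]]' >/dev/null&& python3 -m jog '[[0,0,0,0,-3.5,0,-1],[0,0,0,0,-3.5,0,-1],[0,0,0,0,-3.5,0,-1],[0,0,0,0,-3.5,0,-1],[0,0,0,0,-3.5,0,-1]]';python3 st.py;  python3 -c "
from h import *
delta([.588,.193,.19],[180,0,4])"
```

```text
time: 20.2
position: [0.5653, 0.0006, 0.2627]
eef_rot: [-179.1, -2.5, 5.7]
wrist_force: [1.0, 0.5, -1.0]
width: 0.121
finger_force: 40.0
[-18.7  15.9  19.9 103.2  -7.6  59.6 -80.2]
t 20.2 pos [0.5653 0.0006 0.2627] rpy [-179.1   -2.5    5.7] w 0.121 ff 40.0 F [ 1.   0.5 -1. ]
turn [-0.016 -0.043  0.029] shift in CURRENT axes [  3.83 -18.81   7.74] in FINAL axes [  3.6  -19.04   7.27]
```

```bash
python3 -m jog '[[-0.016,-0.043,0.029,0.7,-3.5,0,-1],[0,0,0,0.7,-3.5,0.5,-1],[0,0,0,0.7,-3.5,1,-1],[0,0,0,0.7,-3.5,1,-1],[0,0,0,0.7,-3.5,1,-1]]' >/dev/null&& python3 -m jog '[[0,0,0,0,-1.5,2,-1],[0,0,0,0,0,1,-1],[0,0,0,0,0,0,-1],[0,0,0,0,0,0,-1]]';python3 st.py;  python3 -c "
from h import *
delta([.588,.193,.19],[180,0,4])"
```

```text
time: 21.1
position: [0.5873, 0.188, 0.2]
eef_rot: [179.9, -0.1, 3.8]
wrist_force: [1.0, -0.5, -1.5]
width: 0.119
finger_force: 40.0
[ -31.9   26.1   15.3   97.3   -7.7   57.5 -100.1]
t 21.1 pos [0.5873 0.188  0.2   ] rpy [ 1.799e+02 -1.000e-01  3.800e+00] w 0.119 ff 40.0 F [ 1.  -0.5 -1.5]
turn [ 0.002 -0.002 -0.003] shift in CURRENT axes [ 0.1 -0.5  1. ] in FINAL axes [ 0.1 -0.5  1. ]
```

```bash
python3 -m jog '[[0,0,0,0.1,-0.5,0.5,-1],[0,0,0,0,0,0,-1],[0,0,0,0,0,0,-1]]' >/dev/null; python3 -c "
from h import *
import workcell as w
delta([.588,.193,.079],[180,0,4])
for n in ('scene','top'):
    s=w.snapshot(n);cv2.imwrite('pics/%s3.png'%n,s['image'][:,:,::-1]); np.savez(n+'3.npz',**s)
    P=cloud(s); hsv=cv2.cvtColor(s['image'],cv2.COLOR_RGB2HSV)
    m=(abs(P[...,0]-.588)<.04)&(abs(P[...,1]-.193)<.04)&(hsv[...,1]<60)
    for a,b in ((.125,.14),(.14,.155),(.155,.168)):
        q=P[m&(P[...,2]>a)&(P[...,2]<b)]
        if len(q)>10:
            from scipy.optimize import least_squares
            d=s['xyz'][:2]-q[:,:2].mean(0); d/=np.linalg.norm(d)
            r=least_squares(lambda x:np.hypot(*(q[:,:2]-x).T)-.019,q[:,:2].mean(0)-.01*d,loss='soft_l1',f_scale=.001).x; print(n,a,len(q),r.round(4))
a=cv2.imread('pics/scene3.png')[150:290,200:340];b=cv2.imread('pics/top3.png')[150:290,140:280]
cv2.imwrite('pics/c3.png',np.hstack([cv2.resize(x,(400,400),interpolation=2) for x in (a,b)]))"
```

```text
t 21.4 pos [0.5881 0.1949 0.196 ] rpy [180.   -0.2   3.9] w 0.119 ff 40.0 F [-0.   0.8 -1.9]
turn [ 0.001 -0.004 -0.002] shift in CURRENT axes [-0.07  0.18 11.7 ] in FINAL axes [-0.03  0.19 11.7 ]
scene 0.125 70 [0.5901 0.1942]
scene 0.14 101 [0.5903 0.1948]
scene 0.155 87 [0.5899 0.1951]
top 0.14 20 [0.5896 0.1954]
top 0.155 12 [0.589  0.1963]
```

View pics/c3.png

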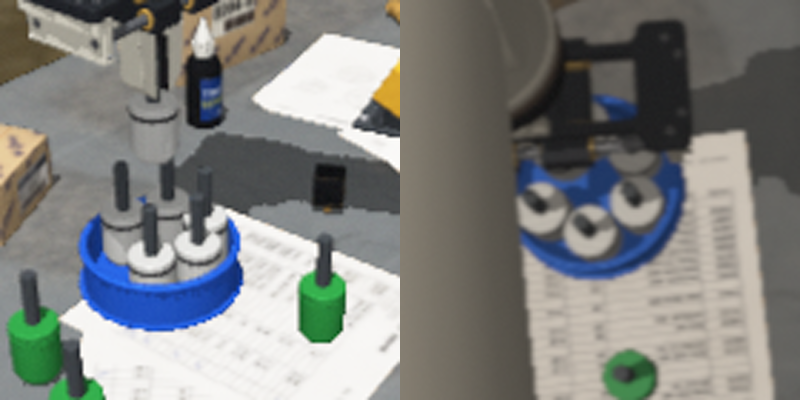

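The held plunger hangs upright above the pot's middle (crop (153,125)) and the five others still stand. I'll correct about 2 mm and lower it.

```bash
python3 -m jog '[[0,0,0,-0.17,0.17,1.5,-1],[0,0,0,0,0,1.5,-1],[0,0,0,0,0,1.5,-1],[0,0,0,0,0,1.2,-1],[0,0,0,0,0,0,-1]]' && python3 -m jog '[[0,0,0,0,0,1,-1],[0,0,0,0,0,1,-1],[0,0,0,0,0,0,-1]]';  python3 -c "
from h import *
delta([.5865,.193,.079],[180,0,4])"
```

```text
time: 22.0
position: [0.5848, 0.1927, 0.1358]
eef_rot: [179.9, 0.1, 3.9]
wrist_force: [-0.7, -0.0, -2.4]
width: 0.123
finger_force: 40.0
time: 22.3
position: [0.5856, 0.193, 0.1169]
eef_rot: [179.9, -0.1, 3.9]
wrist_force: [0.1, -0.9, -1.7]
width: 0.122
finger_force: 40.0
t 22.3 pos [0.5856 0.193  0.1169] rpy [ 1.799e+02 -1.000e-01  3.900e+00] w 0.122 ff 40.0 F [ 0.1 -0.9 -1.7]
turn [ 0.002 -0.001 -0.001] shift in CURRENT axes [ 0.09 -0.    3.79] in FINAL axes [0.09 0.01 3.79]
```

```bash
python3 -m jog '[[0,0,0,0.05,0,1,-1],[0,0,0,0,0,1,-1],[0,0,0,0,0,0.8,-1],[0,0,0,0,0,0,-1]]' && python3 -m jog '[[0,0,0,0,0,0.4,-1],[0,0,0,0,0,0.3,-1],[0,0,0,0,0,0.2,-1],[0,0,0,0,0,0,-1]]';  python3 -c "
from h import *
delta([.5865,.193,.079],[180,0,4])"
```

```text
time: 22.7
position: [0.5861, 0.1929, 0.0888]
eef_rot: [179.9, -0.0, 3.9]
wrist_force: [-0.3, -0.0, -2.1]
width: 0.12
finger_force: 40.0
time: 23.1
position: [0.587, 0.1932, 0.0813]
eef_rot: [179.9, -0.2, 3.9]
wrist_force: [0.3, -0.3, -3.0]
width: 0.12
finger_force: 40.0
t 23.1 pos [0.587  0.1932 0.0813] rpy [179.9  -0.2   3.9] w 0.12 ff 40.0 F [ 0.3 -0.3 -3. ]
turn [ 0.001 -0.003 -0.001] shift in CURRENT axes [-0.05  0.02  0.23] in FINAL axes [-0.05  0.02  0.23]
```

Still free, so I'll lower in small steps until it touches the floor.

```bash
for i in 1; do python3 -m jog '[[0,0,0,0,0,0.15,-1],[0,0,0,0,0,0.1,-1],[0,0,0,0,0,0,-1]]'; done; python3 -m jog '[[0,0,0,0,0,0.1,-1],[0,0,0,0,0,0.05,-1],[0,0,0,0,0,0,-1]]'
```

```text
time: 23.4
position: [0.5871, 0.1932, 0.079]
eef_rot: [179.9, -0.2, 3.9]
wrist_force: [1.2, 0.4, -1.9]
width: 0.123
finger_force: 40.0
time: 23.7
position: [0.5876, 0.1933, 0.0785]
eef_rot: [180.0, -0.2, 3.9]
wrist_force: [-2.3, -1.2, 4.9]
width: 0.125
finger_force: 40.0
```

```bash
python3 -m jog '[[0,0,0,0,0,0,-0.4],[0,0,0,0,0,0,-0.4],[0,0,0,0,0,0,-0.4],[0,0,0,0,0,0,-0.4]]' && python3 -m jog '[[0,0,0,0,0,-1.5,-0.4],[0,0,0,0,0,-2.5,-0.4],[0,0,0,0,0,-3,-0.4],[0,0,0,0,0,-4,-0.4],[0,0,0,0,0,-4,-0.4]]';python3 -m jog '[[0,0,0,0,3.5,0,0.1],[0,0,0,0,3.5,0,0.1],[0,0,0,0,3.5,0,0.1],[0,0,0,0,3.5,0,0.1],[0,0,0,0,3.5,0,0.1]]'; python3 st.py; python3 -c "
from h import *
delta([.505,-.2743,.2267],[180,-27.5,16.4])"
```

```text
time: 24.1
position: [0.5872, 0.1933, 0.0774]
eef_rot: [179.9, -0.2, 3.9]
wrist_force: [0.6, 0.2, 0.0]
width: 0.297
finger_force: 0.0
time: 24.6
position: [0.5864, 0.1931, 0.2297]
eef_rot: [179.9, -0.2, 3.9]
wrist_force: [-0.5, -0.2, -0.1]
width: 0.301
finger_force: 0.0
time: 25.1
position: [0.5988, 0.0174, 0.2291]
eef_rot: [180.0, -0.3, 3.9]
wrist_force: [0.4, 0.3, -0.0]
width: 0.545
finger_force: 0.0
[-18.8  22.7  18.8  98.6  -8.2  59.7 -83.3]
t 25.1 pos [0.5988 0.0174 0.2291] rpy [180.   -0.3   3.9] w 0.545 ff 0.0 F [ 0.4  0.3 -0. ]
turn [ 0.054  0.474 -0.213] shift in CURRENT axes [-11.36  28.45   0.21] in FINAL axes [-15.4   25.33  -7.75]
```

```bash
python3 -m jog '[[0,0,0,0,4,-1,0.1],[0,0,0,0,4,-1,0.1],[0.01,0.095,-0.043,0,4,0,0.1],[0.01,0.095,-0.043,-1,4,0,0.1],[0.01,0.095,-0.043,-2,4,0,0.1]]' >/dev/null; python3 -m jog '[[0.01,0.095,-0.043,-3,4,0,0.1],[0.01,0.095,-0.043,-3,3,0,0.1],[0,0,0,-2,0,0,0.1],[0,0,0,0,0,0,0.1]]'; python3 st.py; python3 -c "
from h import *
delta([.525,-.2685,.1864],[180,-27.5,16.4])"
```

```text
time: 26.0
position: [0.5391, -0.2458, 0.219]
eef_rot: [-179.1, -24.0, 14.5]
wrist_force: [0.8, 0.3, 0.0]
width: 0.549
finger_force: 0.0
[ 19.4  14.9  14.9 114.8 -35.4  40.2 -16.7]
t 26.0 pos [ 0.5391 -0.2458  0.219 ] rpy [-179.1  -24.    14.5] w 0.549 ff 0.0 F [0.8 0.3 0. ]
turn [-0.001  0.062 -0.03 ] shift in CURRENT axes [-3.09  1.87  2.17] in FINAL axes [-3.27  1.78  1.97]
```

```bash
python3 -m jog '[[0,0.062,-0.03,-1.6,0.9,0,0.1],[0,0,0,-1.6,0.9,0,0.1],[0,0,0,0,0,1.5,0.1],[0,0,0,0,0,0,0.1],[0,0,0,0,0,0,0.1]]'>/dev/null; python3 -c "
from h import *
delta([.5694,-.2555,.0977],[180,-27.5,16.4])"
```

```text
t 26.5 pos [ 0.5281 -0.2645  0.1925] rpy [180.  -27.6  17. ] w 0.553 ff 0.0 F [ 0.7 -0.5  0.9]
turn [-0.004 -0.003  0.009] shift in CURRENT axes [-0.67  0.34 10.35] in FINAL axes [-0.64  0.3  10.36]
```

```bash
python3 -m jog '[[0,0,0.009,-0.65,0.3,0,0.1],[0,0,0,0,0,2,0.1],[0,0,0,0,0,2,0.1],[0,0,0,0,0,1.5,0.1],[0,0,0,0,0,0,0.1]]'>/dev/null; python3 -c "
from h import *
delta([.5694,-.2555,.0977],[180,-27.5,16.4])"
```

```text
t 27.0 pos [ 0.5465 -0.2618  0.1387] rpy [-179.6  -27.5   16.3] w 0.555 ff 0.0 F [-0.8 -1.   0.3]
turn [-0.005 -0.001 -0.002] shift in CURRENT axes [0.22 0.07 4.73] in FINAL axes [0.22 0.05 4.73]
```

```bash
python3 -m jog '[[-0.005,0,0,0.2,0.05,1,0.1],[0,0,0,0,0,1.5,0.1],[0,0,0,0,0,1.5,0.1],[0,0,0,0,0,0.7,0.1],[0,0,0,0,0,0,0.1]]'; python3 -m jog '[[0,0,0,0,0,0,-1],[0,0,0,0,0,0,-1],[0,0,0,0,0,0,-1],[0,0,0,0,0,0,-1],[0,0,0,0,0,0,-1]]' 30 >/dev/null;python3 -m jog '[[0,0,0,0,0,0,-1],[0,0,0,0,0,0,-1],[0,0,0,0,0,0,-1]]' 40;  python3 -c "
from h import *
delta([.5694,-.2555,.0977],[180,-27.5,16.4])"
```

```text
time: 27.5
position: [0.569, -0.2563, 0.098]
eef_rot: [-179.9, -27.5, 16.2]
wrist_force: [-0.1, 0.2, 0.3]
width: 0.552
finger_force: 0.0
time: 28.3
position: [0.5693, -0.2574, 0.0999]
eef_rot: [179.9, -27.6, 16.2]
wrist_force: [-0.5, 0.5, 3.0]
width: 0.122
finger_force: 40.0
t 28.3 pos [ 0.5693 -0.2574  0.0999] rpy [179.9 -27.6  16.2] w 0.122 ff 40.0 F [-0.5  0.5  3. ]
turn [ 0.003 -0.002 -0.003] shift in CURRENT axes [-0.05 -0.18  0.22] in FINAL axes [-0.05 -0.18  0.22]
```

```bash
python3 -m jog '[[0,0,0,0,0,-1,-1],[0,0,0,0,0,-1.5,-1],[0,0,0,0,0,-1.5,-1],[0,0,0,0,0,-1.5,-1],[0,0,0,0,0,-1.5,-1]]' && python3 -m jog '[[0,0,0,0,0,-2,-1],[0,0,0,0,0,-2,-1],[0,0,0,0,0,-2,-1],[0,0,0,0,0,-2,-1],[0,0,0,0,0,0,-1]]' >/dev/null
python3 -m jog '[[-0.01,-0.1,0.042,2.5,0,0,-1],[-0.01,-0.1,0.042,2.5,0,0,-1],[-0.01,-0.1,0.042,2.5,0,0,-1],[-0.01,-0.1,0.042,2.5,0,0,-1],[-0.01,-0.083,0.042,2.5,0,0,-1]]' >/dev/null&& python3 -m jog '[[0,0,0,0,-3.5,0,-1],[0,0,0,0,-3.5,0,-1],[0,0,0,0,-3.5,0,-1],[0,0,0,0,-3.5,0,-1],[0,0,0,0,-3.5,0,-1]]';python3 st.py;  python3 -c "
from h import *
delta([.6035,.229,.205],[180,0,4])"
```

```text
time: 28.8
position: [0.537, -0.2668, 0.1631]
eef_rot: [179.9, -27.6, 16.2]
wrist_force: [0.5, 0.1, -1.0]
width: 0.122
finger_force: 40.0
time: 30.3
position: [0.5941, -0.0774, 0.266]
eef_rot: [-179.5, -1.8, 5.0]
wrist_force: [1.1, 0.2, -1.5]
width: 0.12
finger_force: 40.0
[ -9.4  19.8  18.6  97.6  -8.   62.2 -73.2]
t 30.3 pos [ 0.5941 -0.0774  0.266 ] rpy [-179.5   -1.8    5. ] w 0.12 ff 40.0 F [ 1.1  0.2 -1.5]
turn [-0.009 -0.031  0.018] shift in CURRENT axes [  3.43 -30.39   6.47] in FINAL axes [  3.07 -30.5    6.1 ]
```

```bash
python3 -m jog '[[-0.009,-0.031,0.018,0.4,-4,0,-1],[0,0,0,0.4,-4,0,-1],[0,0,0,0.4,-4,0,-1],[0,0,0,0.4,-4,0,-1],[0,0,0,0.4,-4,0,-1]]' >/dev/null&& python3 -m jog '[[0,0,0,0.4,-4,1,-1],[0,0,0,0.4,-4,2,-1],[0,0,0,0.3,-2,2,-1],[0,0,0,0,0,1,-1],[0,0,0,0,0,0,-1]]' >/dev/null; python3 -m jog '[[0,0,0,0,0,0,-1]]' ; python3 -c "
from h import *
delta([.6035,.229,.205],[180,0,4])"
```

```text
time: 31.4
position: [0.6046, 0.2201, 0.2071]
eef_rot: [179.9, -0.1, 3.9]
wrist_force: [0.2, -0.3, -1.7]
width: 0.12
finger_force: 40.0
t 31.4 pos [0.6046 0.2201 0.2071] rpy [ 1.799e+02 -1.000e-01  3.900e+00] w 0.12 ff 40.0 F [ 0.2 -0.3 -1.7]
turn [ 0.002 -0.001 -0.002] shift in CURRENT axes [-0.05 -0.9   0.21] in FINAL axes [-0.04 -0.9   0.21]
```

```bash
python3 -m jog '[[0,0,0,0,-0.9,0.5,-1],[0,0,0,0,0,0,-1],[0,0,0,0,0,0,-1]]' >/dev/null; python3 -c "
from h import *
import workcell as w
from scipy.optimize import least_squares
delta([.6035,.229,.081],[180,0,4])
for n in ('scene','top'):
    s=w.snapshot(n);cv2.imwrite('pics/%s4.png'%n,s['image'][:,:,::-1])
    P=cloud(s); hsv=cv2.cvtColor(s['image'],cv2.COLOR_RGB2HSV)
    m=(abs(P[...,0]-.604)<.04)&(abs(P[...,1]-.229)<.04)&(hsv[...,1]<60)
    for a,b in ((.135,.15),(.15,.165),(.165,.174)):
        q=P[m&(P[...,2]>a)&(P[...,2]<b)]
        if len(q)>10:
            d=s['xyz'][:2]-q[:,:2].mean(0); d/=np.linalg.norm(d)
            r=least_squares(lambda x:np.hypot(*(q[:,:2]-x).T)-.019,q[:,:2].mean(0)-.01*d,loss='soft_l1',f_scale=.001).x; print(n,a,len(q),r.round(4))
    k=(s['z_map']>0)&(np.hypot(P[...,0]-.588,P[...,1]-.193)<.06)&(P[...,2]>.075)&(P[...,2]<.104)
    N,l,st,ce=cv2.connectedComponentsWithStats(k.astype(np.uint8))
    for i in range(1,N):
        if st[i,4]>12:
            q=P[l==i]; t=q[q[:,2]>q[:,2].max()-.006]; print(n,'stem',ce[i].round(),q[:,2].max().round(3),t[:,:2].mean(0).round(4))
a=cv2.imread('pics/scene4.png')[150:290,200:340];b=cv2.imread('pics/top4.png')[150:290,140:280]
cv2.imwrite('pics/c4.png',np.hstack([cv2.resize(x,(400,400),interpolation=2) for x in (a,b)]))"
```

```text
t 31.7 pos [0.6038 0.2311 0.2027] rpy [ 1.8e+02 -1.0e-01  4.0e+00] w 0.123 ff 40.0 F [ 0.4 -0.5 -1.7]
turn [ 0.    -0.002 -0.   ] shift in CURRENT axes [-0.07  0.21 12.17] in FINAL axes [-0.04  0.21 12.17]
scene 0.135 96 [0.6034 0.2311]
scene 0.15 105 [0.6036 0.2309]
scene 0.165 63 [0.6033 0.2314]
scene stem [255. 218.] 0.103 [0.5853 0.1976]
scene stem [242. 212.] 0.1 [0.625  0.1983]
scene stem [270. 218.] 0.102 [0.5589 0.1753]
top 0.135 33 [0.6032 0.2319]
top 0.15 39 [0.603  0.2319]
top 0.165 17 [0.6029 0.2321]
top stem [219. 198.] 0.103 [0.6102 0.1602]
top stem [202. 209.] 0.103 [0.588  0.1933]
top stem [220. 217.] 0.104 [0.5702 0.1573]
top stem [185. 219.] 0.103 [0.566  0.2264]
top stem [203. 228.] 0.103 [0.5484 0.1905]
```

View pics/c4.png

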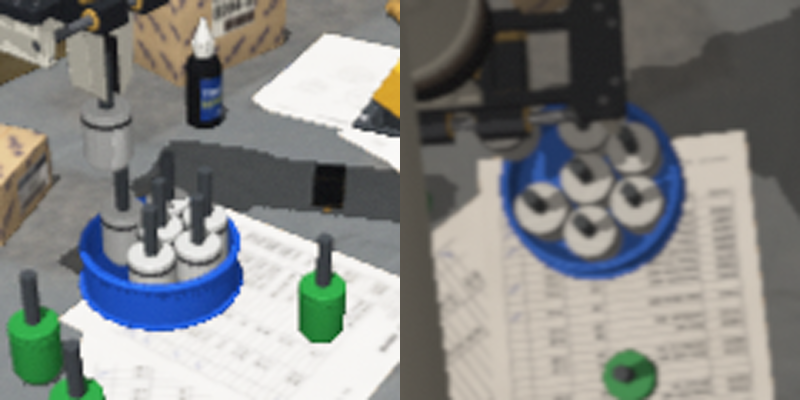

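The middle plunger stands upright at crop (585,178). The held one is about 3 mm off the gap, so I'll correct that and lower.

```bash
python3 -m jog '[[0,0,0,0.23,0.27,1.5,-1],[0,0,0,0,0,1.5,-1],[0,0,0,0,0,1.5,-1],[0,0,0,0,0,1.5,-1],[0,0,0,0,0,0,-1]]' && python3 -m jog '[[0,0,0,0,0,0.8,-1],[0,0,0,0,0,0.7,-1],[0,0,0,0,0,0,-1]]';  python3 -c "
from h import *
delta([.6063,.2286,.081],[180,0,4])"
```

```text
time: 32.3
position: [0.6038, 0.2276, 0.1383]
eef_rot: [179.8, 0.3, 4.0]
wrist_force: [-0.5, -0.2, -2.7]
width: 0.121
finger_force: 40.0
time: 32.6
position: [0.6057, 0.2283, 0.1263]
eef_rot: [179.9, -0.0, 4.0]
wrist_force: [-0.2, 0.4, -1.7]
width: 0.121
finger_force: 40.0
t 32.6 pos [0.6057 0.2283 0.1263] rpy [179.9  -0.    4. ] w 0.121 ff 40.0 F [-0.2  0.4 -1.7]
turn [ 0.001 -0.    -0.   ] shift in CURRENT axes [ 0.06 -0.03  4.53] in FINAL axes [ 0.06 -0.03  4.53]
```

```bash
python3 -m jog '[[0,0,0,0.05,0,0.7,-1],[0,0,0,0,0,0.7,-1],[0,0,0,0,0,0,-1]]' && python3 -m jog '[[0,0,0,0,0,0.7,-1],[0,0,0,0,0,0.7,-1],[0,0,0,0,0,0,-1]]' && python3 -m jog '[[0,0,0,0,0,0.6,-1],[0,0,0,0,0,0.5,-1],[0,0,0,0,0,0,-1]]'
```

```text
time: 32.9
position: [0.6059, 0.2281, 0.112]
eef_rot: [179.9, 0.0, 4.0]
wrist_force: [-0.5, 0.3, -2.2]
width: 0.12
finger_force: 40.0
time: 33.2
position: [0.6058, 0.2281, 0.0978]
eef_rot: [179.9, 0.0, 4.0]
wrist_force: [-0.9, -0.1, -2.0]
width: 0.123
finger_force: 40.0
time: 33.5
position: [0.6062, 0.2282, 0.0872]
eef_rot: [179.9, -0.0, 4.0]
wrist_force: [1.1, 0.3, -1.8]
width: 0.12
finger_force: 40.0
```

```bash
python3 -m jog '[[0,0,0,0,0,0.25,-1],[0,0,0,0,0,0.2,-1],[0,0,0,0,0,0,-1]]' && python3 -m jog '[[0,0,0,0,0,0.12,-1],[0,0,0,0,0,0,-1]]'&& python3 -m jog '[[0,0,0,0,0,0.12,-1],[0,0,0,0,0,0,-1]]'
```

```text
time: 33.8
position: [0.6067, 0.2283, 0.0835]
eef_rot: [179.9, -0.1, 4.0]
wrist_force: [-0.8, -0.2, -2.3]
width: 0.119
finger_force: 40.0
time: 34.0
position: [0.6068, 0.2284, 0.0825]
eef_rot: [180.0, -0.1, 4.0]
wrist_force: [0.1, 0.8, -1.4]
width: 0.121
finger_force: 40.0
time: 34.2
position: [0.6068, 0.2283, 0.0812]
eef_rot: [180.0, -0.1, 4.0]
wrist_force: [-0.2, 0.1, -1.6]
width: 0.123
finger_force: 40.0
```

```bash
python3 -m jog '[[0,0,0,0,0,0.1,-1],[0,0,0,0,0,0,-1]]' && python3 -m jog '[[0,0,0,0,0,0.1,-1],[0,0,0,0,0,0,-1]]'&& python3 -m jog '[[0,0,0,0,0,0.08,-1],[0,0,0,0,0,0,-1]]'
```

```text
time: 34.4
position: [0.6071, 0.2285, 0.0808]
eef_rot: [180.0, -0.1, 4.0]
wrist_force: [-0.9, -0.2, 2.4]
width: 0.125
finger_force: 40.0
time: 34.6
position: [0.6073, 0.2286, 0.0807]
eef_rot: [180.0, -0.1, 4.0]
wrist_force: [-2.4, 0.2, 8.4]
width: 0.122
finger_force: 40.0
time: 34.8
position: [0.6075, 0.2286, 0.0807]
eef_rot: [180.0, -0.2, 4.0]
wrist_force: [-4.0, -1.6, 12.5]
width: 0.121
finger_force: 40.0
```

On the floor. I'll release, retreat and check.

```bash
python3 -m jog '[[0,0,0,0,0,0,-0.4],[0,0,0,0,0,0,-0.4],[0,0,0,0,0,0,-0.4],[0,0,0,0,0,0,-0.4]]' >/dev/null && python3 -m jog '[[0,0,0,0,0,-1.5,-0.4],[0,0,0,0,0,-2.5,-0.4],[0,0,0,0,0,-3,-0.4],[0,0,0,0,0,-4,-0.4],[0,0,0,0,0,-4,-0.4]]';python3 -m jog '[[0,0,0,0,3.5,0,-0.4],[0,0,0,0,3.5,0,-0.4],[0,0,0,0,3.5,0,-0.4],[0,0,0,0,3.5,0,-0.4],[0,0,0,0,3.5,0,-0.4]]' >/dev/null;python3 -m jog '[[0,0,0,0,3,0,-0.4],[0,0,0,0,0,0,-0.4],[0,0,0,0,0,0,-0.4]]'; python3 -c "
from h import *
import workcell as w
for n in ('scene','top'):
    s=w.snapshot(n);cv2.imwrite('pics/%s5.png'%n,s['image'][:,:,::-1])
    P=cloud(s)
    k=(s['z_map']>0)&(np.hypot(P[...,0]-.588,P[...,1]-.193)<.06)&(P[...,2]>.075)&(P[...,2]<.12)
    N,l,st,ce=cv2.connectedComponentsWithStats(k.astype(np.uint8))
    for i in range(1,N):
        if st[i,4]>12:
            q=P[l==i]; t=q[q[:,2]>q[:,2].max()-.006]; print(n,'stem',q[:,2].max().round(3),t[:,:2].mean(0).round(4))
a=cv2.imread('pics/scene5.png')[120:290,200:370];b=cv2.imread('pics/top5.png')[120:290,150:320]
cv2.imwrite('pics/c5.png',np.hstack([cv2.resize(x,(400,400),interpolation=2) for x in (a,b)]))"
```

```text
time: 35.7
position: [0.6063, 0.2283, 0.2307]
eef_rot: [179.9, -0.1, 4.0]
wrist_force: [1.1, -0.1, -0.4]
width: 0.3
finger_force: 0.0
time: 36.5
position: [0.621, 0.0231, 0.2296]
eef_rot: [180.0, -0.1, 3.9]
wrist_force: [0.1, 1.5, -0.5]
width: 0.301
finger_force: 0.0
scene stem 0.101 [0.5861 0.1966]
scene stem 0.101 [0.6174 0.2129]
scene stem 0.102 [0.5586 0.176 ]
top stem 0.104 [0.6279 0.1971]
top stem 0.103 [0.6104 0.1607]
top stem 0.102 [0.6056 0.2291]
top stem 0.102 [0.5882 0.1934]
top stem 0.103 [0.5706 0.157 ]
top stem 0.102 [0.5658 0.2264]
top stem 0.102 [0.5485 0.1905]
```

View pics/c5.png

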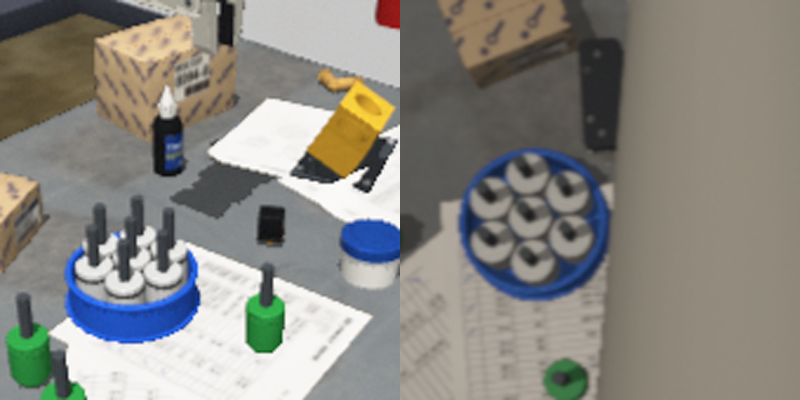

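All seven stand in the pot (top crop centre (533,222)), one in the middle and six round it, with stem tops at 0.102–0.104 m. The bystanders are still standing where they were.

```bash
python3 -c "
from workcell import *
print(hand_in())"
```

```text
the job is handed in; nothing more can be done
None
```

Both plungers are now in the pot, and the last pictures show all seven standing upright, one in the middle and six round it, with the tub, relay and bottle untouched; I handed the job in at about 36.6 s of the 67 s, and it returned no verdict.

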